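# Square a block of cheese into the corner of the wire cutter and hold it for the cut

## Task

The block of cheese on the sheet of paper is next on the wire cutter. The cutter's wire bow may have been left down, part way or up: see that it is swung up out of the block's way, then take the block over, stand it the same way up on the white board, under the raised wire, and press it firmly into the corner, its long side flat along the steel back fence and its end flat against the portion stop. Finish while still gripping it and pressing it against both, ready for the cut; leave the jar, the bottle and the timer where they stand.

Things in the scene. Friction and masses are not known exactly. Their poses are not given: they have to be found in the camera images.
- cutter: wire cheese cutter, fixed: white board on feet. Origin: on the worktop, under the board; x points away from the user to the back fence, y to the left along the fence. Board top 24 mm above the origin; board from x = -52 to 98 mm, y = -110 to 120 mm. A 5 mm groove (8 mm gap in the fence) at y = 64 mm lets the wire pass
- fence: the cutter's steel back fence, fixed to it: same origin and axes as the cutter. Its front face is the plane x = 45 mm, from y = -104 to 116 mm, standing 22 mm high on the board (24 to 46 mm above the worktop); 5 mm thick, a low flange behind it
- stop: portion stop, steel angle fixed square to the fence near its left end; its place along the fence varies. Origin: inner corner where the faces of stop and fence meet at board-top height; axes as the cutter's. Face: plane y = 0, looking to -y, x = -70 to 0 mm, 22 mm high; its clamp reaches 26 mm above the board at x = -10 to 15, y = 0 to 19 mm
- wire_bow (a joint): angle of the wire bow, rad: 0 = down, wire in the groove; grows as the front end swings up and back about the hinge; 1.57 = wire upright behind the fence; end stop 1.9. Stiff hinge: it stays where it is left, 2 to 5 N at the knob moves it. Above about 1.3 a block in the corner is clear of the wire
- bow_hinge (a point): point on the axis of the bow's hinge, in the plane of the bow, at (77, 64, 34) mm in the cutter's frame; the axis is parallel to the cutter's y
- bow_knob (a point): centre of the black ball knob, 28 mm across, on the bow's front end, to lift it by: 170 mm before and 20 mm above the hinge when down (54 mm above the worktop). Bow of 10 mm rod, top bar 74 mm above the hinge, front leg 142 mm before it; wire 11 mm below the hinge when down. Utensils hang from 0.45 m up over and behind the cutter: lean the hand back as the bow rises
- cheese: block of hard cheese, loose, 0.37 to 0.65 kg: 56 mm (its x) by 130 mm (its y, the long way) by 60 mm high (z), darker rind on top. Origin: centre of its underside. It starts on a sheet of stiff paper 2 mm thick to the right of the cutter. It rubs on board, fence and stop (friction about 0.5 to 0.75), so pushing one way can hide that the other face is not touching yet
- spice_jar: bystander: spice jar with black cap, 41 mm across, 105 mm high, origin under its centre
- oil_bottle: bystander: squeeze bottle with pointed spout, 55 mm across, 165 mm high, origin under its centre. Above it hangs the spout of a fixed pot filler (near x = 0.49, y = 0.45 m, from 0.28 m up; its pipe runs on to the left at 0.53 m)
- timer: bystander: round wind-up timer, 66 mm across, 48 mm high, origin under its centre

How it is judged:
By the outcome, as a careful person would: the job done as asked, in the order asked, and still so for the second after the job is handed in, while the arm keeps its last pose, push and grip.
It also fails if it takes over 72 s, if anything falls off the work surface, if the arm or the gripper's body presses on something with over 40 N, if the wrist force passes 120 N, or if a joint passes its speed limit or range.

## Robot

A 6-joint arm with a two-finger parallel gripper is mounted at the origin on a cart in front of the work surface, level with it; the furniture and walls round the work are solid. World frame = base frame: x ahead of the robot, y to its left, z up, the work surface at z = 0. Lengths are in mm, angles in degrees, forces in N, time in s.
With the tool pointing down it reaches from about 325 to 900 mm from the base axis. Payload 6.1 kg.
Tool frame: the origin (TCP) lies at the very end of the fingers, on their centre line; the grasp point (between the pads) lies 19 mm behind it; z points along the fingers, y is the line along which they close (so a half turn about z gives the same grasp; the last joint's range is limited). The gripper opens to 87 mm and grips with 3 to 60 N. Pads are 19 mm wide; open, the fingers measure 117 mm over their backs; the gripper's body (75 mm by 190 mm) begins 51 mm behind the grasp point.
Start: joints at [56.603, 12.628, 87.462, -0, 79.91, -7.225], TCP at [275.671, 560.911, 192.138] pointing down, gripper open.
Joint ranges: [-170.65, 170.65], [-52.31, 119.04], [5.05, 147.46], [-71.25, 251.25], [11.57, 151.72], [-153.62, 153.62]. Speed limits (degrees/s): [147.25, 147.25, 172.46, 180, 180, 180].

## Interface

Orientations are given as a 3x3 rotation matrix whose columns are the frame's x, y, z axes.
In Python, from rig import get_obs, imaging, workorder gives the robot as it stands.
- The arm moves only by the tool jog_arm, never from a script. Its argument "series" is a list of rows, each an object with "slide": the shift along the tool's x, y, z in cm, a list of three; "turn": the turn about the tool's z in units of 6 degrees (1.0 is 6 degrees); "fingers": the finger opening in cm, from 0 to 8.7. In form: [{"slide": [x, y, z], "turn": turn, "fingers": fingers}, ...]. A call has 1 to 5 rows; each row shifts and turns the commanded pose from where the row before left it, along the tool's axes as they then stand; what a row does not reach is not made up. A row lasts 1/12 s, in which the tool goes at most 41.7 mm and 7.16 degrees, less where a joint would pass 70% of its speed; a pose out of reach is approached as far as the arm can. A call with a gripper value outside its range is refused whole. The fingers move at their own pace and stop on an object; the grip force is fixed at half the most. Time passes only in rows, so rows that do not move let the fingers close. It gives the time, the measured TCP pose, the force, the opening and the grip force at its end, in the units of the state.
- get_obs(): the state, without advancing time (a new reading comes with each control period).
- imaging.grab_frame(name): name is "side" or "top" or "wrist"; returns the picture (420x560x3 uint8, red, green, blue); there is no depth.
- imaging.calibration(name): a dict with "camera_matrix" (3x3 intrinsics, pixels), "position" and "rotation" of the camera in the world. Camera axes: x right, y down, z forward; pixel columns grow to the right and rows downward; lengths in mm; the calibration is good to about 2 mm. A picture is of the moment at which its call begins: read the wrist's pose just before it. calibration takes no time and is no camera call; for the wrist camera it gives the pose at the moment of the call.
- workorder.sign_off(): hands the job in; it is judged then, once.
The state is a dict: "time": time; "q": joint angles; "dq": joint speeds; "joint_efforts": joint torques, N m; "ee_pos": TCP position; "tcp_rot": TCP orientation; "force": force on the tool from outside, world axes, zero at the start; "moment": the same for the moment, N m; "gripper_width": opening from 0.0 (shut) to 1.0 (fully open); "grip_force": force on a finger pad.
Only numpy, scipy, OpenCV 4.12 (cv2) and the standard library are available. Lean on these libraries where they do the work, as an engineer would, in place of code of your own. Each camera call takes 0.05 s, during which the arm holds its last target. There are 200 camera calls.

## Working session

There is one attempt and no reset: what is moved stays moved. The work goes in short steps, Python scripts to look and compute and a tool call to move; the robot and the scene stay as the last step left them, time stands still between calls to the robot, and variables do not carry over. Pictures are saved under pics/ and viewed, at most 10 in all, crops included, and the job is handed in when it is done.

Besides the shell and the picture viewer there is one more tool, called after ">>>" in YAML: its name, and indented under it one key for each argument. jog_arm: Moves the arm, as the interface text tells. Its arguments: {"type":"object","properties":{"series":{"type":"array"}},"required":["series"]}

```bash
mkdir -p pics; ls; python3 - <<'E'
from rig import get_obs, imaging
import cv2, numpy as np
o=get_obs();print({k:np.round(v,3).tolist() for k,v in o.items()})
for n in("top","side"):
    f=imaging.grab_frame(n);cv2.imwrite(f"pics/{n}0.png",f[:,:,::-1])
    c=imaging.calibration(n);print({k:np.round(v,3).tolist() for k,v in c.items()})
E
```

```text
pics
{'time': 0.0, 'q': [56.601, 12.678, 87.527, -0.002, 79.911, -7.228], 'dq': [0.068, -0.026, -0.001, -0.02, -0.075, 0.118], 'joint_efforts': [0.002, -49.461, -38.738, 0.07, 0.057, -0.0], 'ee_pos': [275.306, 560.316, 190.992], 'tcp_rot': [[-0.897, 0.441, -0.001], [0.441, 0.897, -0.002], [0.0, -0.002, -1.0]], 'force': [-0.023, -0.089, 0.387], 'moment': [-0.025, -0.001, -0.031], 'grip_force': 0.0, 'gripper_width': 1.001}
{'camera_matrix': [[472.93, 0.0, 283.441], [0.0, 472.93, 201.697], [0.0, 0.0, 1.0]], 'position': [332.618, 106.65, 1168.274], 'rotation': [[-0.184, -0.957, 0.222], [-0.983, 0.179, -0.039], [-0.003, -0.226, -0.974]]}
{'camera_matrix': [[544.312, 0.0, 277.413], [0.0, 544.312, 209.443], [0.0, 0.0, 1.0]], 'position': [-184.506, -1139.972, 640.471], 'rotation': [[0.848, -0.208, 0.487], [-0.529, -0.309, 0.79], [-0.014, -0.928, -0.372]]}
```

View pics/top0.png

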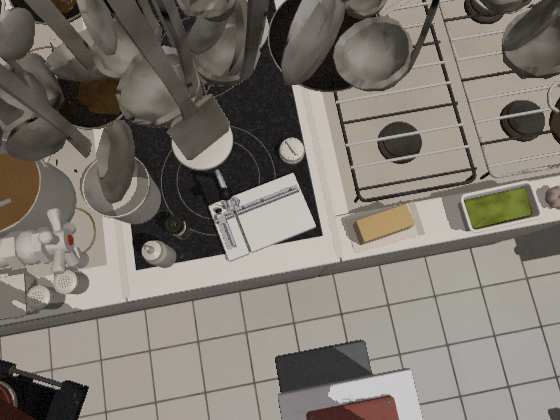

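View pics/side0.png

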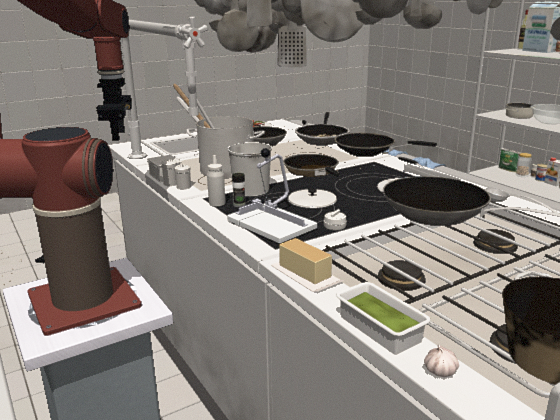

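The top view shows the board around (262,217), the cheese at (385,224), the jar at (176,226), the bottle at (152,250) and the timer at (291,150). In the side view the bow seems to be part way up near (280,180). I'll zoom in on both.

```bash
python3 - <<'E'
import cv2, numpy as np
t=cv2.imread("pics/top0.png")[130:280,130:330]; s=cv2.imread("pics/side0.png")[130:300,190:360]
t=cv2.resize(t,None,fx=4,fy=4,interpolation=cv2.INTER_CUBIC); s=cv2.resize(s,None,fx=3.5,fy=3.5,interpolation=cv2.INTER_CUBIC)
cv2.imwrite("pics/tz.png",t);cv2.imwrite("pics/sz.png",s)
E
```

```text
(no output)
```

View pics/tz.png

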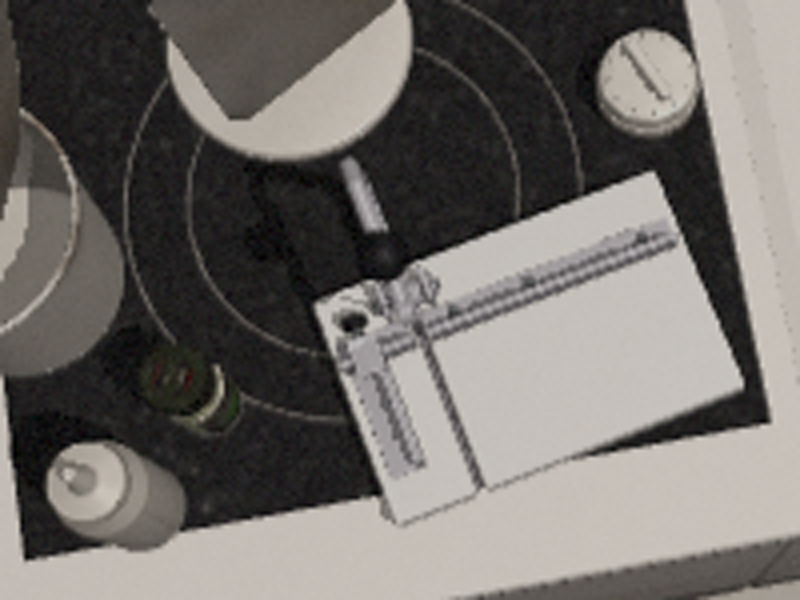

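View pics/sz.png

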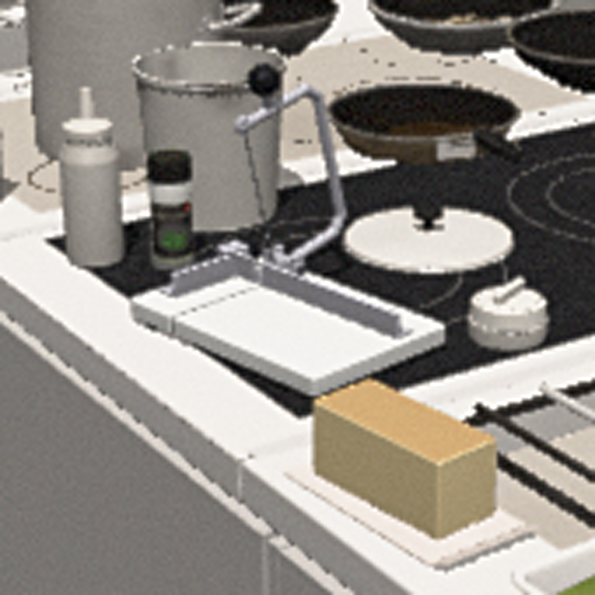

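The bow is raised: knob at side pixel (265,153) and top pixel (226,193). Now I'll measure its angle, the board pose and the cheese pose.

```bash
cat > h.py <<'E'
import numpy as np, cv2
from rig import get_obs, imaging
def ray(c,p):
    K=np.array(c["camera_matrix"]);R=np.array(c["rotation"])
    d=R@np.linalg.solve(K,[p[0],p[1],1]);return np.array(c["position"]),d/np.linalg.norm(d)
def onz(c,p,z):
    o,d=ray(c,p);return o+d*(z-o[2])/d[2]
def tri(c1,p1,c2,p2):
    o1,d1=ray(c1,p1);o2,d2=ray(c2,p2)
    t=np.linalg.lstsq(np.c_[d1,-d2],o2-o1,rcond=None)[0]
    a,b=o1+t[0]*d1,o2+t[1]*d2;return (a+b)/2,np.linalg.norm(a-b)
def proj(c,P):
    K=np.array(c["camera_matrix"]);R=np.array(c["rotation"])
    v=K@(R.T@(np.array(P)-c["position"]));return v[:2]/v[2]
E
python3 - <<'E'
from h import *
T=imaging.calibration("top");S=imaging.calibration("side")
t=cv2.imread("pics/top0.png")
z=lambda x,y:((x+.5)/4+129.5,(y+.5)/4+129.5)
C=np.array([onz(T,z(*p),24) for p in[(655,171),(743,388),(397,524),(315,300)]])[:,:2]
print("board",C.round(1).tolist(),[np.linalg.norm(C[i]-C[(i+1)%4]).round(1) for i in range(4)])
# C0 back right,(98,-110) C1 front right(-52,-110), C2 (-52,120), C3 (98,120)
M=np.array([[98,-110],[-52,-110],[-52,120],[98,120.]])
A=C-C.mean(0);B=M-M.mean(0)
th=np.arctan2((B[:,0]*A[:,1]-B[:,1]*A[:,0]).sum(),(A*B).sum());R=np.array([[np.cos(th),-np.sin(th)],[np.sin(th),np.cos(th)]])
o=C.mean(0)-R@M.mean(0);print("cutter",o,np.degrees(th),"res",(C-(M@R.T+o)).round(1).tolist())
k,g=tri(T,z(385,252),S,((264+.5)/3.5+189.5,(81.5)/3.5+129.5));kc=R.T@(k[:2]-o);print("knob",k,g,kc)
dx,dz=kc[0]-77,k[2]-34;print("r",np.hypot(dx,dz),"bow",np.arctan2(dz,-dx)-np.arctan2(20,170))
hsv=cv2.cvtColor(t,cv2.COLOR_BGR2HSV)
m=cv2.inRange(hsv,(8,90,60),(30,255,255));m[:, :340]=0;m[:,430:]=0;m[:195]=0;m[260:]=0
c=max(cv2.findContours(m,0,2)[0],key=cv2.contourArea);r=cv2.minAreaRect(c);print(r)
# brightness split to isolate top face
b=cv2.boxPoints(r);P=np.array([onz(T,p,62)[:2] for p in b]);print(P.round(1).tolist(),[np.linalg.norm(P[i]-P[(i+1)%4]).round(1) for i in range(4)])
cv2.imwrite("pics/cz.png",cv2.resize(np.hstack([t[190:260,340:440],cv2.bitwise_and(t,t,mask=m)[190:260,340:440]]),None,fx=4,fy=4))
E
```

```text
board [[663.9, 22.3], [517.8, -4.6], [474.6, 217.2], [620.9, 245.3]] [np.float64(148.6), np.float64(226.0), np.float64(149.0), np.float64(227.1)]
cutter [547.64806881 110.80560812] 10.87230006518961 res [[-0.8, 1.1], [0.5, 2.4], [0.7, -1.7], [-0.4, -1.8]]
knob [593.04711612 184.07063442 204.03345917] 2.8387606416092757 [58.40343486 63.3867208 ]
r 171.04738955295306 bow 1.3447505329353204
((383.017822265625, 223.6937713623047), (24.63469886779785, 57.7169303894043), 70.70995330810547)
[[507.6, -88.2], [529.0, -226.6], [470.4, -231.9], [449.8, -95.0]] [np.float64(140.1), np.float64(58.8), np.float64(138.5), np.float64(58.2)]
```

View pics/cz.png

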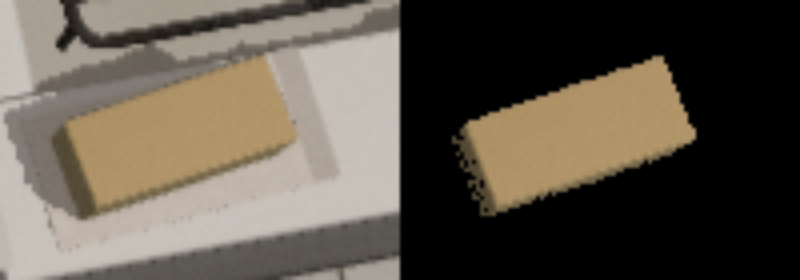

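Triangulated knob radius is 171.0 mm against a true 171.2 mm, which gives a bow angle of about 1.34 rad. That is barely clear, so I'll push it further back first. Cheese top-face back corners are at top pixels (357,221) and (406,204). Next I'll check the obstacles and plan the approach.

```bash
python3 - <<'E'
from h import *
T=imaging.calibration("top");S=imaging.calibration("side")
for nm,p in dict(tip=(200,158),tip2=(232,130),ladle=(372,90),lad2=(225,80)).items():
    print(nm,[onz(T,p,z)[:2].round().tolist() for z in(450,550,650)])
c=lambda x,y:((x+.5)/4+339.5,(y+.5)/4+189.5)
for p in[(67,124),(265,57),(296,130),(93,205)]:print("cheese",onz(T,c(*p),62)[:2].round(1))
print("bottle",onz(T,(148,249),150).round(), "jar",onz(T,(173,222),105).round(),"timer",onz(T,(291,149),48).round())
z=lambda x,y:((x+.5)/4+129.5,(y+.5)/4+129.5)
o=np.array([547.6,110.8]);a=np.radians(10.87);R=np.array([[np.cos(a),-np.sin(a)],[np.sin(a),np.cos(a)]])
for nm,p,h in[("fenceR",(675,233),46),("groove0",(481,488),24),("groove1",(425,335),24),("stop front R",(425,465),46),("stop front R2",(425,465),24)]:
    print(nm,(R.T@(onz(T,z(*p),h)[:2]-o)).round(1))
for k in[(5,63),(20,63),(110,63)]:print(k,o+R@np.array(k))
E
```

```text
tip [[591.0, 196.0], [555.0, 183.0], [519.0, 171.0]]
tip2 [[629.0, 138.0], [588.0, 133.0], [546.0, 129.0]]
ladle [[656.0, -100.0], [611.0, -71.0], [566.0, -43.0]]
lad2 [[718.0, 135.0], [664.0, 131.0], [611.0, 127.0]]
cheese [507.9 -99.6]
cheese [ 525.9 -225.1]
cheese [ 479.3 -232.5]
cheese [ 457.7 -104.1]
bottle [516. 373. 150.] jar [575. 321. 105.] timer [718.  18.  48.]
fenceR [  50.3 -102.8]
groove0 [-49.8  63.4]
groove1 [51.6 62.4]
stop front R [-27.8  89.1]
stop front R2 [-24.2  90.2]
(5, 63) [540.62966826 173.61253438]
(20, 63) [555.36053209 176.44125335]
(110, 63) [643.74571503 193.41356718]
```

```bash
python3 - <<'E'
from h import *
T=imaging.calibration("top");S=imaging.calibration("side")
for a,b in[((200,145),(259,25)),((200,145),(292,65)),((200,110),(292,50)),((203,145),(235,45)),((372,60),(330,35))]:
    p,g=tri(T,a,S,b);print(a,b,p.round(),round(g,1))
f=imaging.grab_frame("side");s=cv2.resize(cv2.imread("pics/side0.png")[0:100,180:380],None,fx=4,fy=4);cv2.imwrite("pics/u.png",s)
E
```

```text
(200, 145) (259, 25) [575. 178. 557.] 6.9
(200, 145) (292, 65) [646. 178. 441.] 63.6
(200, 110) (292, 50) [667. 175. 485.] 23.1
(203, 145) (235, 45) [551. 194. 519.] 71.2
(372, 60) (330, 35) [641. -72. 551.] 30.4
```

View pics/u.png

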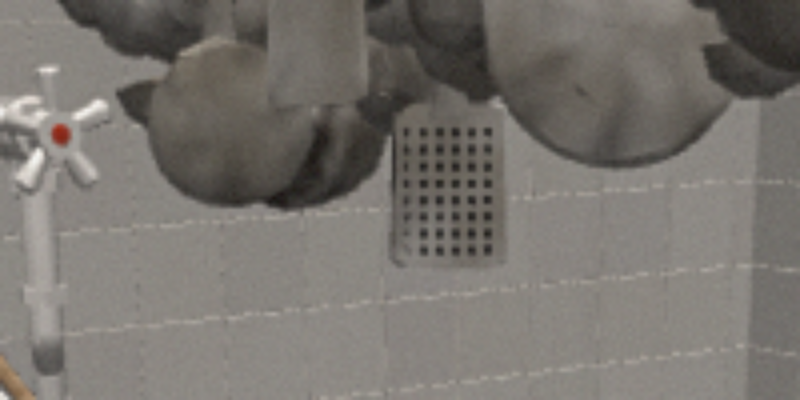

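```bash
python3 - <<'E'
from h import *
S=imaging.calibration("side")
for z in range(190,700,50):print(z,proj(S,[275.7,561,z]).round())
s=cv2.resize(cv2.imread("pics/side0.png")[0:180,20:200],None,fx=3.3,fy=3.3);cv2.imwrite("pics/a.png",s)
E
```

```text
190 [120. 146.]
240 [118. 130.]
290 [116. 115.]
340 [114.  99.]
390 [112.  82.]
440 [110.  65.]
490 [107.  48.]
540 [105.  31.]
590 [103.  13.]
640 [101.  -6.]
690 [ 98. -25.]
```

View pics/a.png

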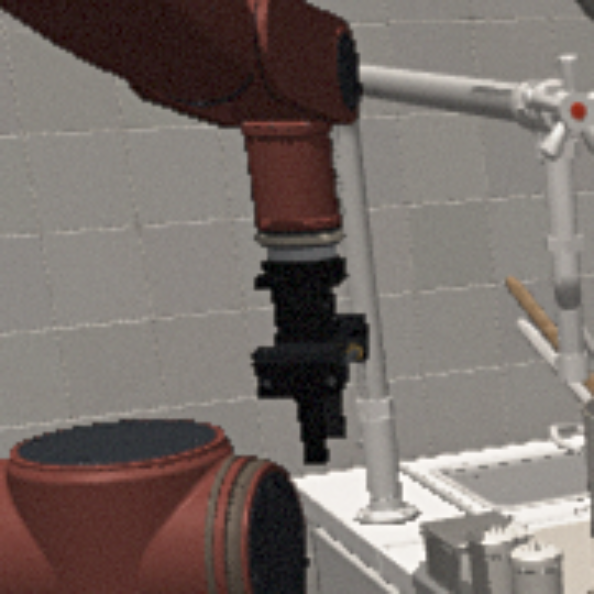

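The solid spatula's tip is at about (575,178,557), so a hand directly over the knob would hit it. I'll push the knob with the end of the palm instead. Tool y will point to the fence and the hand stay low and in front, which also keeps the grasp orientation.

>>> jog_arm:
  series:
    - {"slide": [-2.26,-3.23,0],"turn": 0,"fingers": 8.7}
    - {"slide": [-2.26,-3.23,0],"turn": 0,"fingers": 8.7}
    - {"slide": [-2.26,-3.23,0],"turn": 0,"fingers": 8.7}
    - {"slide": [-2.26,-3.23,0],"turn": 0,"fingers": 8.7}
    - {"slide": [-2.26,-3.23,0],"turn": 0,"fingers": 8.7}

```text
time: 0.57
ee_pos: [305.4, 364.3, 191.6]
tcp_rot: [[-0.898, 0.44, -0.0], [0.44, 0.898, -0.001], [0.0, -0.001, -1.0]]
force: [1.6, 0.0, 0.5]
gripper_width: 0.998
grip_force: 0.0
```

>>> jog_arm:
  series:
    - {"slide": [-2.26,-3.23,0],"turn": 0,"fingers": 8.7}
    - {"slide": [-2.26,-3.23,0],"turn": 0,"fingers": 8.7}
    - {"slide": [-2.26,-3.23,0],"turn": 0,"fingers": 8.7}
    - {"slide": [-2.26,-3.23,0],"turn": 0,"fingers": 8.7}
    - {"slide": [-2.26,-3.23,0],"turn": 0,"fingers": 8.7}

```text
time: 0.98
ee_pos: [335.7, 169.7, 192.0]
tcp_rot: [[-0.898, 0.44, 0.0], [0.44, 0.898, 0.0], [-0.0, 0.0, -1.0]]
force: [1.7, 0.2, -0.0]
gripper_width: 0.999
grip_force: 0.0
```

>>> jog_arm:
  series:
    - {"slide": [0,0,0],"turn": 1.1,"fingers": 8.7}
    - {"slide": [0,0,0],"turn": 1.1,"fingers": 8.7}
    - {"slide": [0,0,0],"turn": 1.1,"fingers": 8.7}
    - {"slide": [0,0,0],"turn": 1.1,"fingers": 8.7}
    - {"slide": [0,0,0],"turn": 1.1,"fingers": 8.7}

```text
time: 1.4
ee_pos: [335.9, 171.0, 192.0]
tcp_rot: [[-0.507, 0.862, -0.0], [0.862, 0.507, -0.0], [0.0, -0.0, -1.0]]
force: [0.4, -0.1, -0.4]
gripper_width: 1.0
grip_force: 0.0
```

>>> jog_arm:
  series:
    - {"slide": [0,0,0],"turn": 1.1,"fingers": 8.7}
    - {"slide": [0,0,0],"turn": 1.1,"fingers": 8.7}
    - {"slide": [0,0,0],"turn": 1.1,"fingers": 8.7}
    - {"slide": [0,0,0],"turn": 0,"fingers": 8.7}

```text
time: 1.73
ee_pos: [335.9, 171.3, 192.0]
tcp_rot: [[-0.187, 0.982, -0.0], [0.982, 0.187, -0.0], [-0.0, -0.0, -1.0]]
force: [0.0, 0.3, -0.8]
gripper_width: 0.996
grip_force: 0.0
```

>>> jog_arm:
  series:
    - {"slide": [-1.0,3.0,2.4],"turn": 0,"fingers": 8.7}
    - {"slide": [-1.0,3.0,2.4],"turn": 0,"fingers": 8.7}
    - {"slide": [-1.0,3.0,2.4],"turn": 0,"fingers": 8.7}
    - {"slide": [-1.0,3.0,2.4],"turn": 0,"fingers": 8.7}
    - {"slide": [0,0,0],"turn": 0,"fingers": 8.7}

```text
time: 2.15
ee_pos: [460.9, 153.1, 88.0]
tcp_rot: [[-0.193, 0.981, -0.011], [0.981, 0.193, -0.003], [-0.0, -0.012, -1.0]]
force: [-1.2, -0.7, -0.6]
gripper_width: 0.998
grip_force: 0.0
```

>>> jog_arm:
  series:
    - {"slide": [0,0.8,0],"turn": 0,"fingers": 8.7}
    - {"slide": [0,0.8,0],"turn": 0,"fingers": 8.7}
    - {"slide": [0,0.8,0],"turn": 0,"fingers": 8.7}
    - {"slide": [0,0.6,0],"turn": 0,"fingers": 8.7}

```text
time: 2.48
ee_pos: [492.9, 161.5, 98.6]
tcp_rot: [[-0.193, 0.981, 0.005], [0.981, 0.193, 0.001], [-0.0, 0.005, -1.0]]
force: [-0.1, -0.9, 0.3]
gripper_width: 0.996
grip_force: 0.0
```

```bash
python3 - <<'E'
from h import *
f=imaging.grab_frame("side");g=imaging.grab_frame("top")
a=cv2.resize(f[80:260,200:380,::-1],(400,400));b=cv2.resize(g[120:270,180:330,::-1],(400,400))
cv2.imwrite("pics/p1.png",np.hstack([a,b]));cv2.imwrite("pics/s1.png",f[:,:,::-1]);print(get_obs()["force"])
E
```

```text
[0.33371053 0.5315502  0.05185677]
```

View pics/p1.png

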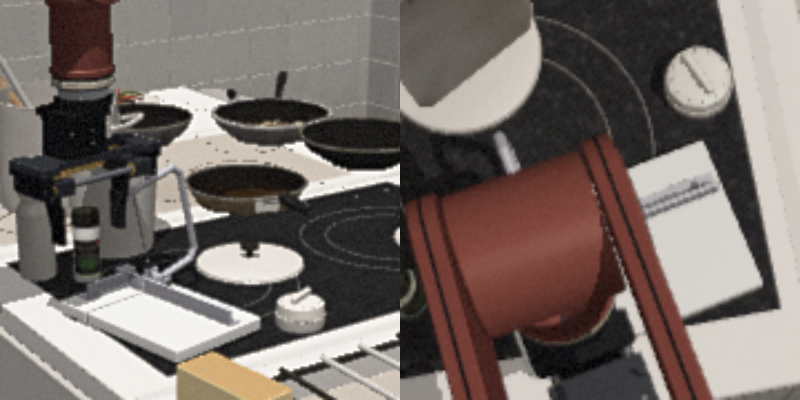

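The palm end at left-panel (150,150) is at the knob, just behind where the front leg ends at (135,185). I'll push slowly on.

>>> jog_arm:
  series:
    - {"slide": [0,0.5,0],"turn": 0,"fingers": 8.7}
    - {"slide": [0,0.5,0],"turn": 0,"fingers": 8.7}
    - {"slide": [0,0.5,0],"turn": 0,"fingers": 8.7}

```text
time: 2.83
ee_pos: [505.6, 163.8, 96.6]
tcp_rot: [[-0.192, 0.981, 0.0], [0.981, 0.192, 0.0], [0.0, 0.0, -1.0]]
force: [-2.3, -0.7, 0.1]
gripper_width: 0.997
grip_force: 0.0
```

>>> jog_arm:
  series:
    - {"slide": [0,0.5,0],"turn": 0,"fingers": 8.7}
    - {"slide": [0,0.5,0],"turn": 0,"fingers": 8.7}
    - {"slide": [0,0.5,0],"turn": 0,"fingers": 8.7}

```text
time: 3.08
ee_pos: [520.8, 166.6, 96.1]
tcp_rot: [[-0.191, 0.982, -0.0], [0.982, 0.191, -0.0], [-0.0, -0.0, -1.0]]
force: [-2.5, -1.4, 1.0]
gripper_width: 1.0
grip_force: 0.0
```

Contact, steady at 2.5 N, which matches the hinge. Another 20 mm, then back off and check.

>>> jog_arm:
  series:
    - {"slide": [0,0.5,0],"turn": 0,"fingers": 8.7}
    - {"slide": [0,0.5,0],"turn": 0,"fingers": 8.7}
    - {"slide": [0,0.5,0],"turn": 0,"fingers": 8.7}
    - {"slide": [0,0.5,0],"turn": 0,"fingers": 8.7}

```text
time: 3.42
ee_pos: [540.1, 170.4, 95.7]
tcp_rot: [[-0.191, 0.982, -0.001], [0.982, 0.191, -0.0], [0.0, -0.001, -1.0]]
force: [-2.8, -0.0, -0.3]
gripper_width: 1.001
grip_force: 0.0
```

>>> jog_arm:
  series:
    - {"slide": [0,-2.5,0],"turn": 0,"fingers": 8.7}
    - {"slide": [0,-4,0],"turn": 0,"fingers": 8.7}
    - {"slide": [0,-4,0],"turn": 0,"fingers": 8.7}
    - {"slide": [-4,0,0],"turn": 0,"fingers": 8.7}
    - {"slide": [-4,0,0],"turn": 0,"fingers": 8.7}

```text
time: 3.83
ee_pos: [450.1, 72.6, 95.6]
tcp_rot: [[-0.197, 0.98, -0.0], [0.98, 0.197, 0.0], [0.0, -0.0, -1.0]]
force: [1.6, -0.2, 0.6]
gripper_width: 1.004
grip_force: 0.0
```

>>> jog_arm:
  series:
    - {"slide": [-3,0,-2.5],"turn": 0,"fingers": 8.7}
    - {"slide": [-3,0,-2.5],"turn": 0,"fingers": 8.7}
    - {"slide": [-3,0,-2.5],"turn": 0,"fingers": 8.7}
    - {"slide": [-3,0,-2.5],"turn": 0,"fingers": 8.7}
    - {"slide": [0,0,0],"turn": 0,"fingers": 8.7}

```text
time: 4.25
ee_pos: [479.9, -51.8, 202.6]
tcp_rot: [[-0.187, 0.982, 0.011], [0.982, 0.187, -0.005], [-0.007, 0.01, -1.0]]
force: [0.1, 0.4, 0.8]
gripper_width: 1.0
grip_force: 0.0
```

```bash
python3 - <<'E'
from h import *
f=imaging.grab_frame("side");g=imaging.grab_frame("top");w=imaging.grab_frame("wrist");c=imaging.calibration("wrist")
print({k:np.round(v,3).tolist() for k,v in c.items()})
for n,i in(("s2",f),("t2",g),("w2",w)):cv2.imwrite(f"pics/{n}.png",i[:,:,::-1])
a=cv2.resize(f[130:230,230:330,::-1],(400,400),interpolation=2);b=cv2.resize(g[150:250,190:290,::-1],(400,400),interpolation=2)
cv2.imwrite("pics/p2.png",np.vstack([np.hstack([a,b]),np.hstack([cv2.resize(w[:,:,::-1],(267,200)),np.zeros((200,533,3),np.uint8)])]))
E
```

```text
{'camera_matrix': [[291.16, 0.0, 277.732], [0.0, 291.16, 209.932], [0.0, 0.0, 1.0]], 'position': [460.039, 33.206, 388.14], 'rotation': [[0.982, 0.181, 0.057], [0.19, -0.938, -0.29], [0.001, 0.296, -0.955]]}
```

View pics/p2.png

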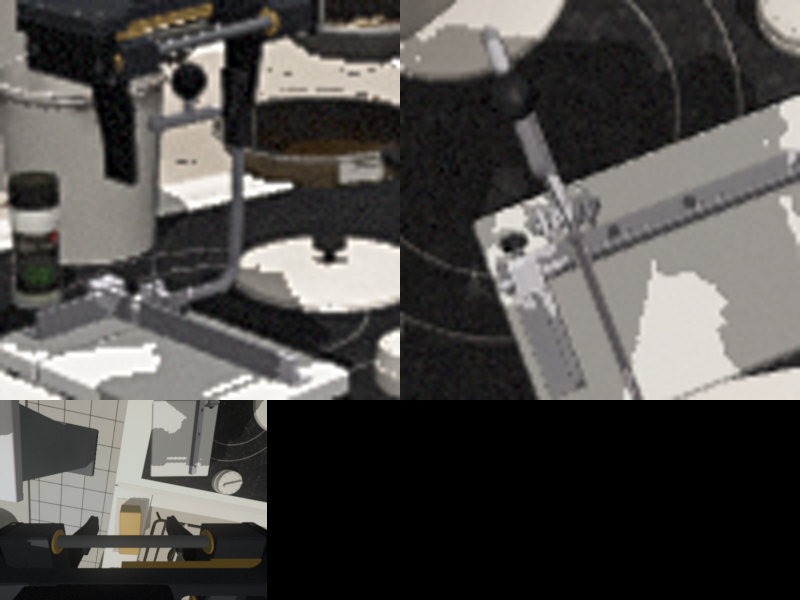

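After the push the knob is at side pixel (277,150) and top pixel (219,174), clearly further back; the wrist camera sees the cheese between the fingers. I'll compute the new bow angle and fit the fence direction from the board's edges numerically.

```bash
python3 - <<'E'
from h import *
T=imaging.calibration("top");S=imaging.calibration("side")
z=lambda x,y:((x+.5)/4+129.5,(y+.5)/4+129.5)
g=cv2.GaussianBlur(cv2.cvtColor(cv2.imread("pics/top0.png"),6),(3,3),0).astype(float)
def edge(a,b,n=60,w=5):
    a,b=np.array(a),np.array(b);d=(b-a)/np.linalg.norm(b-a);nn=np.array([-d[1],d[0]]);s=np.linspace(-w,w,81);pts=[]
    for t in np.linspace(.06,.94,n):
        q=(a+t*(b-a))[None]+s[:,None]*nn
        v=cv2.remap(g.astype(np.float32),q[:,0].astype(np.float32)[None],q[:,1].astype(np.float32)[None],1)[0]
        gr=np.abs(np.gradient(v));k=gr.argmax();pts.append(q[k])
    P=np.array([onz(T,p,24)[:2] for p in pts])
    for _ in range(4):
        vx,vy,x0,y0=cv2.fitLine(P.astype(np.float32),cv2.DIST_HUBER,0,.01,.01).ravel()
        r=(P-[x0,y0])@[-vy,vx];P=P[np.abs(r)<max(1.,2*r.std())]
    return np.array([x0,y0]),np.array([vx,vy]),len(P),r.std()
A=edge(z(440,252),z(655,171));B=edge(z(655,171),z(743,388))
for L in(A,B):print(L[0],np.degrees(np.arctan2(L[1][1],L[1][0])),L[2:])
th=np.degrees(np.arctan(A[1][1]/A[1][0]))%180-90;print("yaw back edge",th)
c=A[0]+A[1]*np.linalg.solve(np.c_[A[1],-B[1]],B[0]-A[0])[0]
for t in(th,10.87):
    a=np.radians(t);R=np.array([[np.cos(a),-np.sin(a)],[np.sin(a),np.cos(a)]]);o=c-R@[98,-110];print("corner",c,"o",o)
    k,e=tri(T,(218.75,173.6),S,(276.9,149.9));kc=R.T@(k[:2]-o);print("knob",k.round(1),e.round(1),kc.round(1),"bow",np.arctan2(k[2]-34,77-kc[0])-np.arctan2(20,170))
    for n_,p,h in[("groove0",(481,488),24),("fenceR",(675,233),46),("stopR",(425,465),46),("stopR",(425,465),24),("stopback",(388,355),46)]:print(n_,(R.T@(onz(T,z(*p),h)[:2]-o)).round(1))
w=cv2.imread("pics/w2.png");W=imaging.calibration("wrist")
m=cv2.inRange(cv2.cvtColor(w,cv2.COLOR_BGR2HSV),(8,90,60),(30,255,255));m[:200]=0;m[345:]=0;m[:,:235]=0;m[:,310:]=0
q=max(cv2.findContours(m,0,2)[0],key=cv2.contourArea);print("wrist cheese",cv2.boundingRect(q),[onz(W,p,62)[:2].round(1).tolist() for p in cv2.boxPoints(cv2.minAreaRect(q))])
o=get_obs();print(o["ee_pos"],o["tcp_rot"][:2])
E
```

```text
[648.85406 103.88449] -78.462715 (58, np.float64(0.3793992195651876))
[604.20795   10.567783] 11.254001 (60, np.float64(0.40383885163730304))
yaw back edge 11.537285
corner [665.41656   22.747383] o [547.39606699 110.92425814]
knob [637.8 192.1 203.6] 1.3 [104.8  61.5] bow 1.6164799325869637
groove0 [-48.9  63.8]
fenceR [  49.3 -103.5]
stopR [-26.6  89.3]
stopR [-23.   90.3]
stopback [44.3 86.3]
corner [665.41656   22.747383] o [548.43098218 112.29275388]
knob [637.8 192.1 203.6] 1.3 [102.9  61.6] bow 1.6049865692886163
groove0 [-50.9  62.1]
fenceR [  49.2 -104.1]
stopR [-28.9  87.8]
stopR [-25.3  88.9]
stopback [42.  85.6]
wrist cheese (251, 234, 45, 51) [[453.6, -101.7], [505.5, -91.7], [519.7, -158.5], [464.7, -169.1]]
[475.39569161 -46.13442732 195.91660866] [[-1.89974654e-01  9.81788924e-01  3.73309021e-04]
 [ 9.81788958e-01  1.89974528e-01  3.47813768e-04]]
```

Bow angle is now about 1.61, well clear. Fence yaw is about 11.4° and the stop face is at cutter y ≈ 87. On to the cheese, gripping 20 mm to the right of its centre so the palm stays clear of the bow.

>>> jog_arm:
  series:
    - {"slide": [-3.5,-0.23,0],"turn": 0,"fingers": 8.7}
    - {"slide": [-3.5,-0.23,0],"turn": 0,"fingers": 8.7}
    - {"slide": [-3.5,-0.23,0],"turn": 0,"fingers": 8.7}
    - {"slide": [-3.5,-0.23,0],"turn": 0.1,"fingers": 8.7}
    - {"slide": [0,0,2.5],"turn": 0,"fingers": 8.7}

```text
time: 4.82
ee_pos: [495.9, -190.4, 174.1]
tcp_rot: [[-0.179, 0.984, 0.006], [0.984, 0.179, -0.006], [-0.007, 0.005, -1.0]]
force: [0.8, -0.6, 0.8]
gripper_width: 0.999
grip_force: 0.0
```

>>> jog_arm:
  series:
    - {"slide": [0,0,2.5],"turn": 0,"fingers": 8.7}
    - {"slide": [0,0,2.5],"turn": 0,"fingers": 8.7}
    - {"slide": [0,0,2.5],"turn": 0,"fingers": 8.7}
    - {"slide": [0,0,1.5],"turn": 0,"fingers": 8.7}
    - {"slide": [0,0,0],"turn": 0,"fingers": 8.7}

```text
time: 5.23
ee_pos: [489.0, -181.5, 75.2]
tcp_rot: [[-0.183, 0.983, -0.009], [0.983, 0.183, 0.005], [0.007, -0.008, -1.0]]
force: [-0.9, 0.6, -1.1]
gripper_width: 1.001
grip_force: 0.0
```

```bash
python3 - <<'E'
from h import *
o=get_obs();W=imaging.calibration("wrist");w=imaging.grab_frame("wrist")[:,:,::-1];cv2.imwrite("pics/w3.png",w)
hsv=cv2.cvtColor(w,cv2.COLOR_BGR2HSV);m=cv2.inRange(hsv,(8,90,60),(30,255,255))
print(o["ee_pos"],o["force"])
t=proj(W,[*o["ee_pos"][:2],62]);print("grasp px",t)
for r in range(150,330,15):
    x=np.flatnonzero(m[r,100:450])+100
    if len(x)>15:
        x=x[(x>np.median(x)-60)&(x<np.median(x)+60)]
        a,b=onz(W,(x.min(),r),62),onz(W,(x.max()+1,r),62);T=o["tcp_rot"]
        print(r,x.min(),x.max(),[((T.T@(p-o["ee_pos"]))[:2]).round(1).tolist() for p in(a,b)],hsv[r,int(np.median(x))])
E
```

```text
[ 489.02758208 -181.50078726   75.22150759] [-0.9279685   0.59421035 -1.05939904]
grasp px [277.68674734 231.82814667]
150 251 327 [[60.8, -18.5], [60.8, 35.1]] [ 19 122 117]
165 251 326 [[50.3, -18.7], [50.4, 34.9]] [ 20 124 115]
180 251 324 [[39.6, -19.0], [39.7, 34.0]] [ 19 122 117]
195 250 323 [[28.5, -20.1], [28.6, 33.8]] [ 19 122 119]
210 250 322 [[17.1, -20.4], [17.2, 33.6]] [ 19 120 119]
225 250 320 [[5.3, -20.7], [5.5, 32.6]] [ 19 120 121]
240 249 319 [[-6.8, -21.8], [-6.7, 32.3]] [ 20 115 182]
255 249 318 [[-19.4, -22.2], [-19.2, 32.1]] [ 20 114 183]
270 249 317 [[-32.3, -22.5], [-32.1, 31.8]] [ 20 115 182]
285 112 122 [[-46.2, -133.4], [-46.2, -124.5]] [ 20 143  82]
300 108 117 [[-60.2, -139.0], [-60.1, -130.7]] [ 21 157  99]
315 109 129 [[-74.6, -140.6], [-74.5, -123.0]] [ 21 157  78]
```

The block is 6 mm off centre and 2.2° turned relative to the tool, and its near end is at tool x ≈ −45, as expected for the 20 mm offset. I'll correct, descend and grip.

>>> jog_arm:
  series:
    - {"slide": [0,0.6,0],"turn": 0.37,"fingers": 8.7}
    - {"slide": [0,0,0],"turn": 0,"fingers": 8.7}
    - {"slide": [0,0,2.2],"turn": 0,"fingers": 8.7}
    - {"slide": [0,0,2.1],"turn": 0,"fingers": 8.7}
    - {"slide": [0,0,0],"turn": 0,"fingers": 8.7}

```text
time: 5.7
ee_pos: [496.6, -182.4, 35.4]
tcp_rot: [[-0.144, 0.99, -0.004], [0.99, 0.144, 0.002], [0.003, -0.004, -1.0]]
force: [-0.3, 0.6, -0.9]
gripper_width: 0.997
grip_force: 0.0
```

>>> jog_arm:
  series:
    - {"slide": [0,0,0],"turn": 0,"fingers": 8.7}
    - {"slide": [0,0,0],"turn": 0,"fingers": 7.0}
    - {"slide": [0,0,0],"turn": 0,"fingers": 6.0}
    - {"slide": [0,0,0],"turn": 0,"fingers": 4.0}
    - {"slide": [0,0,0],"turn": 0,"fingers": 4.0}

```text
time: 6.12
ee_pos: [499.6, -184.5, 39.3]
tcp_rot: [[-0.143, 0.99, 0.002], [0.99, 0.143, -0.001], [-0.001, 0.002, -1.0]]
force: [-0.1, -0.5, 0.8]
gripper_width: 0.781
grip_force: 0.0
```

>>> jog_arm:
  series:
    - {"slide": [0,0,0],"turn": 0,"fingers": 4.0}
    - {"slide": [0,0,0],"turn": 0,"fingers": 4.0}
    - {"slide": [0,0,0],"turn": 0,"fingers": 4.0}
    - {"slide": [0,0,0],"turn": 0,"fingers": 4.0}

```text
time: 6.45
ee_pos: [498.8, -184.1, 38.2]
tcp_rot: [[-0.143, 0.99, -0.0], [0.99, 0.143, 0.0], [0.0, -0.0, -1.0]]
force: [0.5, -0.9, 0.0]
gripper_width: 0.503
grip_force: 0.0
```

>>> jog_arm:
  series:
    - {"slide": [0,0,0],"turn": 0,"fingers": 4.0}

```text
time: 6.53
ee_pos: [498.8, -184.1, 38.1]
tcp_rot: [[-0.143, 0.99, -0.0], [0.99, 0.143, 0.0], [0.0, -0.0, -1.0]]
force: [0.6, -0.0, 0.2]
gripper_width: 0.477
grip_force: 0.0
```

```bash
python3 - <<'E'
from h import *
o=get_obs();print(o["gripper_width"],o["grip_force"],o["force"],o["ee_pos"])
w=imaging.grab_frame("wrist")[:,:,::-1];s=imaging.grab_frame("side")[:,:,::-1]
for n,i in(("w4",w),("s4",s)):cv2.imwrite(f"pics/{n}.png",i)
s=cv2.resize(s[170:310,230:380],(400,373));w=cv2.resize(w[90:370,130:430],(400,373));cv2.imwrite("pics/p4.png",np.hstack([s,w]))
E
```

```text
0.47659238303904 0.0 [ 0.5903803  -0.04371786  0.2011328 ] [ 498.82683136 -184.14552262   38.12362273]
```

View pics/p4.png

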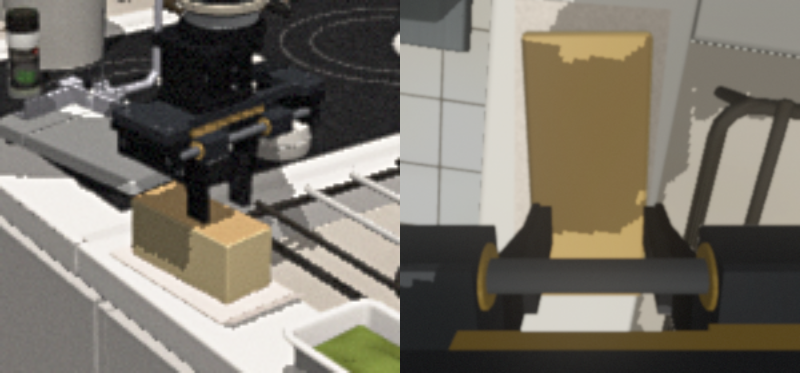

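The picture is suspicious: the left finger's tip, at side pixel (304,253), ends on the block's top edge, although the TCP reads z = 38. I'll check the heights.

```bash
python3 - <<'E'
from h import *
T=imaging.calibration("top");S=imaging.calibration("side");W=imaging.calibration("wrist")
o=get_obs();R=o["tcp_rot"];p=o["ee_pos"]
for y in(-22,-29,-36):print(y,[proj(S,p+R@[x,y,0]).round(1).tolist() for x in(-9,9)],"z62",proj(S,p+R@[-9,y,-24]).round(1))
sc=lambda x,y:(x*150/400+230,y*140/373+170)
# side: near(-y) right front top/bottom corner etc
for nm,a in dict(topfrontleft=(133,195),topfrontright=(215,245),topbackright=(270,225),botfrontright=(215,300),botbackright=(270,280),botfrontleft=(133,250)).items():
    q=sc(*a);print(nm,np.round(q,1),onz(S,q,62 if 'top' in nm else 2).round(1))
wc=lambda x,y:((x-400)*300/400+130,y*280/373+90)
for a in[(524,35),(650,33),(535,205),(648,205),(640,293),(545,293)]:
    print(a,[onz(W,wc(*a),z)[:2].round(1).tolist() for z in(62,40)])
print(W["position"])
E
```

```text
-22 [[307.5, 264.1], [302.4, 261.5]] z62 [307.6 255. ]
-29 [[305.3, 265.0], [300.2, 262.4]] z62 [305.4 255.9]
-36 [[303.2, 265.9], [298.0, 263.3]] z62 [303.2 256.8]
topfrontleft [279.9 243.2] [ 458.5 -104.8   62. ]
topfrontright [310.6 262. ] [ 463.9 -228.9   62. ]
topbackright [331.2 254.5] [ 526.6 -224.4   62. ]
botfrontright [310.6 282.6] [ 470.5 -220.6    2. ]
botbackright [331.2 275.1] [ 533.1 -218.1    2. ]
botfrontleft [279.9 263.8] [ 460.7 -100.1    2. ]
(524, 35) [[457.3, -106.5], [453.4, -106.9]]
(650, 33) [[508.7, -98.4], [511.4, -97.6]]
(535, 205) [[469.1, -181.9], [466.7, -192.1]]
(648, 205) [[521.8, -174.3], [526.3, -183.5]]
(640, 293) [[526.6, -222.7], [531.7, -238.2]]
(545, 293) [[478.8, -229.6], [477.7, -246.0]]
[ 487.38298699 -104.08736108  230.2780754 ]
```

```bash
python3 - <<'E'
from h import *
S=imaging.calibration("side")
R=np.array([[-.19,.982,0],[.982,.19,0],[0,0,-1]])
for p,ob in[((492.9,161.5,97),[(227,188),(261.7,196)]),((477,-48,198),[(260,175.5),(289.3,167)])]:
    for d in(0,-15,-25):print(p,d,[proj(S,np.array(p)+R@[0,y,d]).round(1).tolist() for y in(-50,50)],ob)
s=cv2.imread("pics/s4.png");
# darkness profile down the finger column in side view
for c in(300,302,304,306,308):print(c,[int(v) for v in cv2.cvtColor(s,6)[238:276:2,c]])
print(get_obs()["joint_efforts"])
E
```

```text
(492.9, 161.5, 97) 0 [[226.6, 200.4], [253.6, 191.8]] [(227, 188), (261.7, 196)]
(492.9, 161.5, 97) -15 [[226.3, 195.4], [253.5, 187.0]] [(227, 188), (261.7, 196)]
(492.9, 161.5, 97) -25 [[226.2, 192.1], [253.4, 183.7]] [(227, 188), (261.7, 196)]
(477, -48, 198) 0 [[258.1, 188.4], [287.8, 179.0]] [(260, 175.5), (289.3, 167)]
(477, -48, 198) -15 [[257.9, 182.5], [287.8, 173.3]] [(260, 175.5), (289.3, 167)]
(477, -48, 198) -25 [[257.8, 178.6], [287.8, 169.6]] [(260, 175.5), (289.3, 167)]
300 [2, 16, 25, 33, 31, 33, 34, 104, 94, 80, 83, 94, 95, 90, 94, 96, 135, 128, 127]
302 [7, 12, 18, 2, 9, 14, 2, 81, 105, 170, 130, 134, 129, 135, 137, 135, 135, 131, 134]
304 [1, 18, 24, 2, 10, 12, 13, 31, 113, 192, 133, 133, 137, 135, 135, 137, 134, 131, 129]
306 [12, 17, 12, 17, 8, 18, 18, 9, 83, 185, 172, 132, 136, 132, 130, 129, 132, 137, 132]
308 [10, 72, 98, 64, 53, 54, 53, 53, 127, 184, 186, 136, 132, 132, 134, 131, 135, 136, 131]
[-1.28609794e-03 -4.15781844e+01 -3.34292793e+01  3.41314171e-02
  7.66585954e-02 -8.44547071e-05]
```

The same offset appears in the earlier picture: with the TCP reading 198, the tips sit about 28 mm higher. So the real fingertips are about 27 mm above the reported TCP, and they closed just above the cheese. I'll reopen, go 30 mm lower, and check that the tips are in front of the face.

>>> jog_arm:
  series:
    - {"slide": [0,0,-0.5],"turn": 0,"fingers": 8.7}
    - {"slide": [0,0,0],"turn": 0,"fingers": 8.7}
    - {"slide": [0,0,0],"turn": 0,"fingers": 8.7}
    - {"slide": [0,0,0],"turn": 0,"fingers": 8.7}
    - {"slide": [0,0,0],"turn": 0,"fingers": 8.7}

```text
time: 7.05
ee_pos: [498.8, -184.1, 43.1]
tcp_rot: [[-0.143, 0.99, -0.0], [0.99, 0.143, 0.0], [0.0, -0.0, -1.0]]
force: [-0.0, 0.3, 0.3]
gripper_width: 0.76
grip_force: 0.0
```

>>> jog_arm:
  series:
    - {"slide": [0,0,0],"turn": 0,"fingers": 8.7}
    - {"slide": [0,0,0],"turn": 0,"fingers": 8.7}
    - {"slide": [0,0,0],"turn": 0,"fingers": 8.7}
    - {"slide": [0,0,0],"turn": 0,"fingers": 8.7}

```text
time: 7.38
ee_pos: [498.8, -184.1, 43.1]
tcp_rot: [[-0.143, 0.99, -0.0], [0.99, 0.143, 0.0], [0.0, -0.0, -1.0]]
force: [-0.8, -0.4, 0.2]
gripper_width: 0.978
grip_force: 0.0
```

>>> jog_arm:
  series:
    - {"slide": [0,-0.2,1.0],"turn": 0,"fingers": 8.7}
    - {"slide": [0,0,1.0],"turn": 0,"fingers": 8.7}
    - {"slide": [0,0,1.0],"turn": 0,"fingers": 8.7}
    - {"slide": [0,0,0],"turn": 0,"fingers": 8.7}
    - {"slide": [0,0,0],"turn": 0,"fingers": 8.7}

```text
time: 7.8
ee_pos: [495.6, -183.8, 11.5]
tcp_rot: [[-0.143, 0.99, -0.003], [0.99, 0.143, 0.002], [0.002, -0.002, -1.0]]
force: [0.7, -0.1, 0.3]
gripper_width: 1.0
grip_force: 0.0
```

```bash
python3 - <<'E'
from h import *
S=imaging.calibration("side");o=get_obs();R=o["tcp_rot"];p=o["ee_pos"];print(p,o["gripper_width"])
s=imaging.grab_frame("side")[:,:,::-1];cv2.imwrite("pics/s5.png",s);g=cv2.cvtColor(s,6)
for d in(0,-15,-27):print(d,[proj(S,p+R@[0,y,d]).round(1).tolist() for y in(-45,-52,45,52)])
for c in range(288,312,3):print(c,[int(v) for v in g[236:280:2,c]])
E
```

```text
[ 495.60554967 -183.76053138   11.54385151] 0.9996471382124039
0 [[296.6, 276.0], [294.4, 276.9], [323.6, 264.3], [325.6, 263.4]]
-15 [[296.6, 270.4], [294.4, 271.3], [323.7, 258.9], [325.8, 258.0]]
-27 [[296.6, 265.8], [294.4, 266.8], [323.8, 254.5], [325.9, 253.7]]
288 [25, 11, 14, 7, 21, 100, 99, 83, 92, 85, 87, 87, 89, 87, 88, 87, 86, 122, 151, 243, 188, 242]
291 [19, 12, 35, 45, 20, 16, 2, 12, 23, 34, 48, 47, 47, 40, 84, 90, 85, 83, 137, 159, 240, 167]
294 [24, 22, 14, 21, 14, 30, 12, 1, 7, 8, 15, 1, 2, 25, 10, 83, 89, 84, 91, 136, 238, 238]
297 [38, 49, 98, 77, 17, 1, 13, 4, 15, 16, 10, 2, 14, 15, 17, 27, 86, 87, 85, 91, 129, 239]
300 [55, 26, 36, 28, 71, 100, 66, 72, 86, 84, 79, 78, 76, 76, 75, 80, 88, 85, 84, 89, 130, 243]
303 [33, 31, 35, 37, 102, 102, 100, 101, 103, 96, 98, 83, 89, 85, 83, 91, 97, 136, 138, 131, 128, 205]
306 [37, 23, 42, 95, 99, 102, 104, 98, 128, 106, 98, 118, 129, 141, 134, 135, 134, 133, 135, 130, 126, 122]
309 [60, 10, 127, 149, 129, 101, 96, 112, 184, 120, 184, 184, 143, 133, 134, 130, 134, 128, 134, 130, 130, 130]
```

Finger tip at side pixel (296,266) confirms a 27 mm offset; the finger now stands in front of the block's face. I'll go 8 mm lower and grip.

>>> jog_arm:
  series:
    - {"slide": [0,0,0.8],"turn": 0,"fingers": 8.7}
    - {"slide": [0,0,0],"turn": 0,"fingers": 6.0}
    - {"slide": [0,0,0],"turn": 0,"fingers": 4.5}
    - {"slide": [0,0,0],"turn": 0,"fingers": 4.5}
    - {"slide": [0,0,0],"turn": 0,"fingers": 4.5}

```text
time: 8.27
ee_pos: [497.1, -184.5, 5.4]
tcp_rot: [[-0.143, 0.99, 0.0], [0.99, 0.143, -0.0], [-0.0, 0.0, -1.0]]
force: [0.4, -0.5, -0.2]
gripper_width: 0.784
grip_force: 0.0
```

>>> jog_arm:
  series:
    - {"slide": [0,0,0],"turn": 0,"fingers": 4.5}
    - {"slide": [0,0,0],"turn": 0,"fingers": 4.5}
    - {"slide": [0,0,0],"turn": 0,"fingers": 4.5}
    - {"slide": [0,0,0],"turn": 0,"fingers": 4.5}
    - {"slide": [0,0,0],"turn": 0,"fingers": 4.5}

```text
time: 8.68
ee_pos: [496.5, -184.6, 5.4]
tcp_rot: [[-0.143, 0.99, -0.001], [0.99, 0.143, -0.0], [-0.0, -0.001, -1.0]]
force: [-4.8, -1.2, 6.1]
gripper_width: 0.64
grip_force: 30.0
```

Firm grip: 55.7 mm opening and 30 N. I'll lift, square up to the fence (11.4°) and carry the block over to just short of the corner.

>>> jog_arm:
  series:
    - {"slide": [0,0,-1.5],"turn": 0,"fingers": 4.5}
    - {"slide": [0,0,-2.3],"turn": 0,"fingers": 4.5}
    - {"slide": [0,0,-2.3],"turn": 0,"fingers": 4.5}
    - {"slide": [0,0,0],"turn": -0.53,"fingers": 4.5}
    - {"slide": [0,0,0],"turn": 0,"fingers": 4.5}

```text
time: 9.1
ee_pos: [497.9, -184.6, 66.9]
tcp_rot: [[-0.199, 0.98, 0.003], [0.98, 0.199, -0.001], [-0.001, 0.002, -1.0]]
force: [0.2, -0.0, -6.1]
gripper_width: 0.647
grip_force: 30.0
```

>>> jog_arm:
  series:
    - {"slide": [1.5,0.65,0],"turn": 0,"fingers": 4.5}
    - {"slide": [2.6,1.1,0],"turn": 0,"fingers": 4.5}
    - {"slide": [2.6,1.1,0],"turn": 0,"fingers": 4.5}
    - {"slide": [2.6,1.1,0],"turn": 0,"fingers": 4.5}
    - {"slide": [2.6,1.1,0],"turn": 0,"fingers": 4.5}

```text
time: 9.52
ee_pos: [521.4, -56.0, 64.0]
tcp_rot: [[-0.195, 0.981, -0.003], [0.981, 0.195, 0.001], [0.002, -0.003, -1.0]]
force: [0.5, 0.2, -4.2]
gripper_width: 0.639
grip_force: 30.0
```

>>> jog_arm:
  series:
    - {"slide": [2.6,1.1,0],"turn": 0,"fingers": 4.5}
    - {"slide": [2.6,1.1,0],"turn": 0,"fingers": 4.5}
    - {"slide": [2.6,1.1,0],"turn": 0,"fingers": 4.5}
    - {"slide": [2.6,1.1,0],"turn": 0,"fingers": 4.5}
    - {"slide": [0,0,0],"turn": 0,"fingers": 4.5}

```text
time: 9.93
ee_pos: [544.5, 57.9, 64.2]
tcp_rot: [[-0.199, 0.98, -0.002], [0.98, 0.199, 0.003], [0.004, -0.002, -1.0]]
force: [-1.2, -1.0, -5.3]
gripper_width: 0.638
grip_force: 30.0
```

>>> jog_arm:
  series:
    - {"slide": [2.0,0.7,0],"turn": 0,"fingers": 4.5}
    - {"slide": [0,0,0],"turn": 0,"fingers": 4.5}
    - {"slide": [0,0,0],"turn": 0,"fingers": 4.5}
    - {"slide": [0,0,0],"turn": 0,"fingers": 4.5}
    - {"slide": [0,0,0],"turn": 0,"fingers": 4.5}

```text
time: 10.35
ee_pos: [547.6, 73.2, 65.2]
tcp_rot: [[-0.196, 0.981, -0.002], [0.981, 0.196, -0.0], [0.0, -0.002, -1.0]]
force: [0.2, -0.3, -5.5]
gripper_width: 0.638
grip_force: 30.0
```

```bash
python3 - <<'E'
from h import *
o=get_obs();print(o["ee_pos"],o["tcp_rot"][0],o["force"],o["moment"],o["gripper_width"])
a=np.radians(11.4);R=np.array([[np.cos(a),-np.sin(a)],[np.sin(a),np.cos(a)]]);O=np.array([547.6,111.2])
print("tcp cutter",R.T@(o["ee_pos"][:2]-O))
W=imaging.calibration("wrist");w=imaging.grab_frame("wrist")[:,:,::-1];s=imaging.grab_frame("side")[:,:,::-1]
cv2.imwrite("pics/w6.png",w);cv2.imwrite("pics/s6.png",s)
m=cv2.inRange(cv2.cvtColor(w,cv2.COLOR_BGR2HSV),(8,80,40),(30,255,255));m[290:]=0
c=max(cv2.findContours(m,0,2)[0],key=cv2.contourArea);print(cv2.boundingRect(c))
T=o["tcp_rot"];zt=o["ee_pos"][2]-5.4+62
for p in cv2.boxPoints(cv2.minAreaRect(c)):
    P=onz(W,p,zt);print(p.round(1),(T.T@(P-o["ee_pos"]))[:2].round(1),(R.T@(P[:2]-O)).round(1))
E
```

```text
[547.61901767  73.1836222   65.21054518] [-0.19643305  0.98051595 -0.00158877] [ 0.16467911 -0.3084648  -5.48711772] [-0.12026813 -0.01789256 -0.01562133] 0.6377308070451275
tcp cutter [ -7.49557365 -37.2701183 ]
(217, 111, 120, 174)
[217. 111.] [ 84.5 -26.7] [-34.   47.3]
[336. 111.] [84.5 25.8] [18.5 47.2]
[336. 284.] [-2.2 30.9] [ 23.5 -39.5]
[217. 284.] [ -2.2 -32. ] [-39.4 -39.4]
```

```bash
python3 - <<'E'
from h import *
W=imaging.calibration("wrist");o=get_obs();g=cv2.cvtColor(cv2.imread("pics/w6.png"),6)
a=np.radians(11.4);R=np.array([[np.cos(a),-np.sin(a)],[np.sin(a),np.cos(a)]]);O=np.array([547.6,111.2])
def P(x,y,z):return proj(W,[*(O+R@[x,y]),z]).round(0).tolist()
print("fence",P(45,80,46),P(45,-60,46),"stop",P(-70,87,46),P(45,87,46))
L=cv2.createLineSegmentDetector(0).detect(g)[0].reshape(-1,4)
for l in L:
    n=np.hypot(l[2]-l[0],l[3]-l[1])
    if n<30:continue
    for z in(46,24):
        q=[R.T@(onz(W,l[i:i+2],z)[:2]-O) for i in(0,2)];d=q[1]-q[0];an=np.degrees(np.arctan2(d[1],d[0]))%180
        m=(q[0]+q[1])/2
        if -60<m[0]<110 and -120<m[1]<130 and (abs(an-90)<6 or an<6 or an>174):print(z,l.round(),round(n),(R.T@np.zeros(2)+q[0]).round(1),q[1].round(1),round(an,2))
E
```

```text
fence [356.0, 61.0] [343.0, 255.0] stop [181.0, 50.0] [357.0, 50.0]
46 [220. 241. 217. 113.] 128 [-52.2 -47.4] [-48.8  47.9] 87.97
24 [220. 241. 217. 113.] 128 [-56.9 -56.8] [-53.2  48.4] 87.97
46 [396. 257. 417.  97.] 161 [ 87.5 -61.8] [88.  58.1] 89.78
24 [396. 257. 417.  97.] 161 [ 97.3 -72.7] [97.8 59.6] 89.78
46 [332. 309. 231. 313.] 101 [  39.  -110.5] [ -47.3 -114. ] 2.31
46 [349.  86. 352.  52.] 34 [41.  65.3] [41.4 85.7] 88.91
24 [349.  86. 352.  52.] 34 [46.  67.6] [46.4 90.1] 88.91
46 [358.   5. 218.   6.] 140 [ 43.6 112.1] [-44.1 111.3] 0.51
24 [358.   5. 218.   6.] 140 [ 48.8 119.2] [-47.9 118.3] 0.51
46 [355.  96. 344. 256.] 160 [46. 59.] [ 45.8 -60.6] 89.94
24 [355.  96. 344. 256.] 160 [51.4 60.6] [ 51.3 -71.4] 89.94
46 [349.  53. 254.  53.] 95 [40.  84.9] [-22.   85.4] 179.61
24 [349.  53. 254.  53.] 95 [44.9 89.2] [-23.6  89.7] 179.61
46 [228. 283. 328. 284.] 100 [-48.  -85.4] [ 34.6 -86.3] 179.35
24 [228. 283. 328. 284.] 100 [-52.3 -98.8] [ 38.9 -99.8] 179.35
46 [420.  77. 429.   7.] 71 [88.  70.6] [ 87.9 110.9] 90.1
24 [420.  77. 429.   7.] 71 [97.9 73.4] [ 97.8 11
[... 1735 characters left out ...]
 [  43.3 -111.5] [  75.3 -111.7] 179.6
46 [348.  43. 379.  43.] 31 [38.8 91.1] [59.  90.7] 178.9
24 [348.  43. 379.  43.] 31 [43.5 96. ] [65.8 95.6] 178.9
46 [304. 114. 219. 116.] 85 [11.6 47.2] [-47.2  46.2] 1.01
24 [304. 114. 219. 116.] 85 [13.5 47.6] [-51.4  46.4] 1.01
46 [303.  45. 346.  46.] 43 [ 9.7 89.5] [37.3 89.1] 179.11
24 [303.  45. 346.  46.] 43 [11.4 94.3] [41.9 93.9] 179.11
46 [312.  16. 342.  15.] 30 [ 14.8 105.9] [ 33.8 106.6] 2.07
24 [312.  16. 342.  15.] 30 [ 17.1 112.4] [ 38.  113.1] 2.07
46 [218.  84. 214.   8.] 76 [-47.2  66.2] [-46.9 110.4] 89.58
24 [218.  84. 214.   8.] 76 [-51.4  68.6] [-51.  117.3] 89.58
46 [398. 294. 393. 329.] 35 [ 93.9 -96.4] [  93.8 -131.5] 89.78
```

The fence, board edges and stop all fit to within 0.1° of yaw 11.4°, with the fence face at x ≈ 46 and the stop face at y ≈ 89. Next I'll move to 7 mm short of both and lower.

>>> jog_arm:
  series:
    - {"slide": [1.75,0.9,0],"turn": 0,"fingers": 4.5}
    - {"slide": [1.75,0.9,0],"turn": 0,"fingers": 4.5}
    - {"slide": [0,0,1.5],"turn": 0,"fingers": 4.5}
    - {"slide": [0,0,1.2],"turn": 0,"fingers": 4.5}
    - {"slide": [0,0,0],"turn": 0,"fingers": 4.5}

```text
time: 10.87
ee_pos: [556.2, 111.0, 35.8]
tcp_rot: [[-0.197, 0.98, -0.006], [0.98, 0.197, -0.001], [0.0, -0.006, -1.0]]
force: [-1.0, -0.7, -5.9]
gripper_width: 0.64
grip_force: 30.0
```

>>> jog_arm:
  series:
    - {"slide": [0,0,0.4],"turn": 0,"fingers": 4.5}
    - {"slide": [0,0,0.3],"turn": 0,"fingers": 4.5}
    - {"slide": [0,0,0],"turn": 0,"fingers": 4.5}
    - {"slide": [0,0,0],"turn": 0,"fingers": 4.5}

```text
time: 11.2
ee_pos: [559.2, 111.3, 32.3]
tcp_rot: [[-0.197, 0.98, 0.0], [0.98, 0.197, 0.0], [-0.0, 0.0, -1.0]]
force: [0.2, -0.1, -6.2]
gripper_width: 0.638
grip_force: 30.0
```

>>> jog_arm:
  series:
    - {"slide": [0,0,0.2],"turn": 0,"fingers": 4.5}
    - {"slide": [0,0,0.2],"turn": 0,"fingers": 4.5}
    - {"slide": [0,0,0],"turn": 0,"fingers": 4.5}
    - {"slide": [0,0,0],"turn": 0,"fingers": 4.5}

```text
time: 11.53
ee_pos: [559.2, 111.7, 28.3]
tcp_rot: [[-0.197, 0.98, 0.0], [0.98, 0.197, 0.0], [0.0, 0.0, -1.0]]
force: [0.7, -0.4, -5.5]
gripper_width: 0.64
grip_force: 30.0
```

>>> jog_arm:
  series:
    - {"slide": [0,0,0.1],"turn": 0,"fingers": 4.5}
    - {"slide": [0,0,0],"turn": 0,"fingers": 4.5}
    - {"slide": [0,0,0],"turn": 0,"fingers": 4.5}

```text
time: 11.78
ee_pos: [559.4, 111.6, 27.7]
tcp_rot: [[-0.197, 0.98, 0.001], [0.98, 0.197, -0.0], [-0.0, 0.0, -1.0]]
force: [-1.2, -1.2, -0.9]
gripper_width: 0.642
grip_force: 30.0
```

Board contact made. First to the stop, in small steps.

>>> jog_arm:
  series:
    - {"slide": [0.3,0.3,0],"turn": 0,"fingers": 4.5}
    - {"slide": [0.2,0,0],"turn": 0,"fingers": 4.5}
    - {"slide": [0,0,0],"turn": 0,"fingers": 4.5}

```text
time: 12.03
ee_pos: [562.1, 117.7, 27.7]
tcp_rot: [[-0.197, 0.98, 0.002], [0.98, 0.197, 0.0], [-0.0, 0.002, -1.0]]
force: [1.0, -1.7, -1.0]
gripper_width: 0.639
grip_force: 30.0
```

>>> jog_arm:
  series:
    - {"slide": [0.1,0,0],"turn": 0,"fingers": 4.5}
    - {"slide": [0.1,0,0],"turn": 0,"fingers": 4.5}
    - {"slide": [0,0,0],"turn": 0,"fingers": 4.5}

```text
time: 12.28
ee_pos: [561.7, 118.4, 27.8]
tcp_rot: [[-0.197, 0.98, 0.002], [0.98, 0.197, -0.001], [-0.002, 0.002, -1.0]]
force: [2.3, -5.1, 0.6]
gripper_width: 0.639
grip_force: 30.0
```

Stop contact (5 N) at the expected place. Now the fence.

>>> jog_arm:
  series:
    - {"slide": [0,0.2,0],"turn": 0,"fingers": 4.5}
    - {"slide": [0,0.1,0],"turn": 0,"fingers": 4.5}
    - {"slide": [0,0,0],"turn": 0,"fingers": 4.5}
    - {"slide": [0,0,0],"turn": 0,"fingers": 4.5}

```text
time: 12.62
ee_pos: [562.3, 118.3, 27.4]
tcp_rot: [[-0.198, 0.98, -0.003], [0.98, 0.198, -0.003], [-0.002, -0.004, -1.0]]
force: [-6.2, -7.3, 6.6]
gripper_width: 0.642
grip_force: 30.0
```

>>> jog_arm:
  series:
    - {"slide": [0,0.1,0],"turn": 0,"fingers": 4.5}
    - {"slide": [0,0.1,0],"turn": 0,"fingers": 4.5}
    - {"slide": [0,0,0],"turn": 0,"fingers": 4.5}

```text
time: 12.87
ee_pos: [563.4, 118.6, 27.5]
tcp_rot: [[-0.198, 0.98, -0.005], [0.98, 0.198, -0.003], [-0.002, -0.006, -1.0]]
force: [-9.8, -8.5, 9.8]
gripper_width: 0.641
grip_force: 30.0
```

```bash
python3 - <<'E'
from h import *
o=get_obs();print(o["ee_pos"],o["tcp_rot"].T@o["force"],o["moment"])
E
```

```text
[563.38118308 118.55571875  27.48700578] [ -6.38688114 -11.3785144   -9.67561098] [-1.23444652  1.79356294  0.25654931]
```

Part of this force may be board friction. I'll ease the downward load and press further.

>>> jog_arm:
  series:
    - {"slide": [0,0,-0.1],"turn": 0,"fingers": 4.5}
    - {"slide": [0,0.1,0],"turn": 0,"fingers": 4.5}
    - {"slide": [0,0.1,0],"turn": 0,"fingers": 4.5}
    - {"slide": [0,0,0],"turn": 0,"fingers": 4.5}

```text
time: 13.2
ee_pos: [563.4, 118.7, 27.6]
tcp_rot: [[-0.198, 0.98, -0.009], [0.98, 0.198, -0.003], [-0.002, -0.01, -1.0]]
force: [-13.5, -10.4, 11.2]
gripper_width: 0.639
grip_force: 30.0
```

>>> jog_arm:
  series:
    - {"slide": [0,0.1,0],"turn": 0,"fingers": 4.5}
    - {"slide": [0,0.1,0],"turn": 0,"fingers": 4.5}
    - {"slide": [0,0,0],"turn": 0,"fingers": 4.5}
    - {"slide": [0,0,0],"turn": 0,"fingers": 4.5}

```text
time: 13.53
ee_pos: [563.4, 118.7, 27.7]
tcp_rot: [[-0.198, 0.98, -0.013], [0.98, 0.198, -0.004], [-0.001, -0.014, -1.0]]
force: [-20.5, -10.0, 17.4]
gripper_width: 0.639
grip_force: 30.0
```

```bash
python3 - <<'E'
from h import *
o=get_obs();print(o["ee_pos"],o["tcp_rot"].T@o["force"],o["moment"],np.degrees(np.arctan2(o["tcp_rot"][1,1],o["tcp_rot"][0,1])))
a=np.radians(11.4);R=np.array([[np.cos(a),-np.sin(a)],[np.sin(a),np.cos(a)]]);print(R.T@(o["ee_pos"][:2]-[547.6,111.2]))
E
```

```text
[563.43398094 118.69471165  27.66738082] [ -5.76593704 -22.35824558 -17.11869061] [-1.82039124  3.69104318 -0.08096818] 11.407866659841758
[17.00297986  4.21714723]
```

Fence contact is definite: no more travel, only rising force. The hand tips slightly at 22 N, so I'll ease that off and add press toward the stop.

>>> jog_arm:
  series:
    - {"slide": [0,-0.35,0],"turn": 0,"fingers": 4.5}
    - {"slide": [0.1,0,0],"turn": 0,"fingers": 4.5}
    - {"slide": [0.1,0,0],"turn": 0,"fingers": 4.5}
    - {"slide": [0.1,0,0],"turn": 0,"fingers": 4.5}
    - {"slide": [0,0,0],"turn": 0,"fingers": 4.5}

```text
time: 13.95
ee_pos: [563.5, 118.7, 27.7]
tcp_rot: [[-0.198, 0.98, -0.005], [0.98, 0.198, -0.007], [-0.006, -0.006, -1.0]]
force: [-6.3, -18.2, 4.5]
gripper_width: 0.641
grip_force: 30.0
```

```bash
cat > st.py <<'E'
from h import *
o=get_obs();print(o["time"],o["ee_pos"],"F",(o["tcp_rot"].T@o["force"]).round(1),o["moment"].round(2),"yaw",np.degrees(np.arctan2(o["tcp_rot"][1,1],o["tcp_rot"][0,1])).round(2),"z",o["tcp_rot"][:,2].round(4),o["gripper_width"],o["grip_force"])
a=np.radians(11.4);R=np.array([[np.cos(a),-np.sin(a)],[np.sin(a),np.cos(a)]]);print(R.T@(o["ee_pos"][:2]-[547.6,111.2]))
E
python3 st.py
```

```text
13.95 [563.45573258 118.72342466  27.66343825] F [-16.6  -9.8  -4.4] [-2.94  1.24  0.03] yaw 11.41 z [-0.0048 -0.0072 -1.    ] 0.6410493311135275 29.99330902704969
[17.02997771  4.24099439]
```

Pressed 16.6 N on the stop and 9.8 N on the fence with no motion. A last numeric check of the block's edges and the knob.

```bash
python3 - <<'E'
from h import *
W=imaging.calibration("wrist");w=imaging.grab_frame("wrist")[:,:,::-1].copy();cv2.imwrite("pics/w9.png",w)
a=np.radians(11.4);R=np.array([[np.cos(a),-np.sin(a)],[np.sin(a),np.cos(a)]]);O=np.array([547.6,111.2])
m=cv2.inRange(cv2.cvtColor(w,cv2.COLOR_BGR2HSV),(8,80,40),(30,255,255));m[225:]=0
m=cv2.morphologyEx(m,cv2.MORPH_OPEN,np.ones((3,3)))
c=max(cv2.findContours(m,0,1)[0],key=cv2.contourArea)[:,0].astype(float)
q=np.array([R.T@(onz(W,p+.0,84)[:2]-O) for p in c])
print(cv2.boundingRect(c.astype(np.int32)),"x",q[:,0].min(),q[:,0].max(),"y",q[:,1].max())
for r in range(120,225,20):
    k=c[np.abs(c[:,1]-r)<1]
    if len(k):j=k[k[:,0].argmax()];i=k[k[:,0].argmin()];print(r,(R.T@(onz(W,i,84)[:2]-O)).round(1),(R.T@(onz(W,j+[1,0],84)[:2]-O)).round(1))
for x in(235,255,275,295,315):
    k=c[np.abs(c[:,0]-x)<1]
    if len(k):print("end",x,(R.T@(onz(W,k[k[:,1].argmin()],84)[:2]-O)).round(1))
L=cv2.createLineSegmentDetector(0).detect(cv2.cvtColor(w,6))[0].reshape(-1,4)
for l in L:
    if np.hypot(l[2]-l[0],l[3]-l[1])<25:continue
    q=[R.T@(onz(W,l[i:i+2],46)[:2]-O) for i in(0,2)];M=(q[0]+q[1])/2
    if (abs(M[0]-46)<10 or abs(M[1]-89)<10) and -60<M[0]<70:print("z46",q[0].round(1),q[1].round(1))
# knob in the side view
S=imaging.calibration("side");s=imaging.grab_frame("side")
P=lambda th:[*(O+R@[77-170*np.cos(th)+20*np.sin(th),64]),34+170*np.sin(th)+20*np.cos(th)]
for th in(1.3,1.6,1.9):
    u,v=proj(S,P(th)).round().astype(int);print(th,u,v,s[v-2:v+3,u-2:u+3].mean().round())
for n,p in(("jar",(575,321,52)),("timer",(718,18,24)),("bottle",(516,373,80))):
    u,v=proj(S,p).astype(int);d=cv2.absdiff(s[v-12:v+13,u-12:u+13,::-1].copy(),cv2.imread("pics/side0.png")[v-12:v+13,u-12:u+13]);print(n,np.median(d))
E
python3 st.py
```

```text
(217, 112, 121, 113) x -9.71853492824959 44.384605805482096 y 88.7107662199087
120 [-9.5 85.3] [44.2 85.3]
140 [-9.6 76.7] [44.3 76.7]
160 [-9.3 67.6] [44.4 67.7]
180 [-8.9 58.2] [44.5 58.3]
200 [-9.  48.4] [44.6 48.5]
220 [-9.  38.2] [44.7 38.3]
end 235 [-1.4 88.3]
end 255 [ 7.5 88.7]
end 275 [16.3 88.7]
end 295 [25.1 88.7]
end 315 [33.9 88.7]
z46 [ 52.3 -20.5] [52.2  8.1]
z46 [28.8 87.9] [-15.9  87.1]
z46 [-18.4  70.7] [-18.   89.5]
z46 [-22.1  89.9] [-7.9 89.9]
z46 [-2.1 95. ] [-22.5  94. ]
z46 [ 36.5 105. ] [36.6 90.8]
1.3 263 153 19.0
1.6 276 150 36.0
1.9 288 152 194.0
jar 21.0
timer 2.0
bottle 34.0
14.05 [563.45595492 118.72654365  27.66426643] F [-15.9 -10.1  -4.3] [-2.95  1.22  0.05] yaw 11.4 z [-0.0049 -0.007  -1.    ] 0.6417602549750657 29.994851506780833
[17.03081215  4.24400791]
```

```bash
python3 - <<'E'
from h import *
W9=imaging.calibration("wrist");o=get_obs();T9=o["tcp_rot"];p9=o["ee_pos"]
# same rigid camera mount: lines expressed in the tool frame, top plane of block at fixed tool z
zt=-(84-p9[2])
for n in("w6","w9"):
    w=cv2.imread(f"pics/{n}.png");L=cv2.createLineSegmentDetector(0).detect(cv2.cvtColor(w,6))[0].reshape(-1,4)
    for l in L:
        if np.hypot(l[2]-l[0],l[3]-l[1])<35:continue
        for nm,z in(("top",84),("z46",46),("z24",24)):
            q=[(T9.T@(onz(W9,l[i:i+2],z)-p9))[:2] for i in(0,2)]
            d=q[1]-q[0];an=(np.degrees(np.arctan2(d[1],d[0]))+90)%180-90
            m=(q[0]+q[1])/2
            if nm=="top" and (abs(abs(m[1])-28)<5 and abs(an)<4 or abs(m[0]-84.5)<4 and abs(an)>86):print(n,nm,l.round(1),q[0].round(1),q[1].round(1),an.round(2))
            if n=="w9" and nm!="top" and abs(an)<4 and 25<m[1]<85:print(n,nm,l.round(1),q[0].round(1),q[1].round(1),an.round(2))
E
```

```text
w6 top [220.3 240.6 216.9 113.1] [ 22.6 -28.9] [ 83.7 -26.8] 2.01
w6 top [329.6 283.1 331.5 245.5] [-1.7 27.5] [20.  27.3] -0.54
w6 top [338.8 240.6 348.4  95.6] [22.7 30.9] [90.9 30.7] -0.14
w6 top [222.4 221.9 226.3 283.1] [ 32.6 -27.3] [ -1.9 -27.2] -0.16
w6 top [337.6 113.1 331.2 240.7] [83.7 26.5] [22.7 27. ] -0.51
w6 top [259.4 109.1 335.6 110.4] [85.3 -8. ] [84.8 25.6] -89.05
w6 top [304.4 114.  219.4 115.7] [83.3 11.9] [ 82.6 -25.7] 88.91
w6 top [217.6  84.4 213.7   8.2] [ 95.4 -25.7] [123.6 -25.5] 0.41
w9 z46 [385.4 256.8 396.4 174.1] [-5.1 70.8] [49.7 71.2] 0.48
w9 z24 [385.4 256.8 396.4 174.1] [-16.   79.8] [45.7 80.3] 0.48
w9 top [223.3 240.7 217.9 159.4] [ 22.5 -27.4] [ 63.3 -27.6] -0.29
w9 z46 [399.5 147.  409.9  63. ] [65.6 71.1] [110.   71.1] -0.02
w9 z24 [399.5 147.  409.9  63. ] [63.7 80.2] [113.6  80.1] -0.02
w9 top [329.5 283.1 331.7 244.4] [-1.7 27.5] [20.6 27.4] -0.24
w9 z46 [329.5 283.1 331.7 244.4] [-24.8  35.2] [ 3.7 35.1] -0.24
w9 z24 [329.5 283.1 331.7 244.4] [-38.3  39.6] [-6.1 39.5] -0.24
w9 top [298.1 114.8 219.4 116.2] [83.   9.1] [ 82.4 -25.7] 89.05
w9 top [243.2 101.5 206.8 103.3] [ 88.5 -15. ] [ 87.7 -30.9] 87.34
w9 z46 [347.8 178.1 344.6 248.1] [47.3 42.4] [ 1.1 43.6] -1.5
w9 z24 [347.8 178.1 344.6 248.1] [43.  47.7] [-9.1 49.1] -1.5
w9 top [223.5 244.3 226.4 283.1] [ 20.5 -27.4] [ -1.9 -27.2] -0.59
w9 z46 [398.3 294.4 393.5 329.4] [-33.5  82.8] [-62.5  82.9] -0.28
```

The block edge may be about 0.3° off the fence. I'll try a small turn toward it: if the yaw doesn't follow, the block is already flat.

>>> jog_arm:
  series:
    - {"slide": [0,0,0],"turn": 0.1,"fingers": 4.5}
    - {"slide": [0,0,0],"turn": 0,"fingers": 4.5}
    - {"slide": [0,0,0],"turn": 0,"fingers": 4.5}
    - {"slide": [0,0,0],"turn": 0,"fingers": 4.5}

```text
time: 14.38
ee_pos: [563.2, 118.8, 27.6]
tcp_rot: [[-0.189, 0.982, -0.005], [0.982, 0.189, -0.007], [-0.006, -0.007, -1.0]]
force: [-6.7, -17.4, 5.6]
gripper_width: 0.641
grip_force: 30.1
```

```bash
python3 st.py
```

```text
14.3833 [563.18915169 118.78335128  27.57005723] F [-15.9  -9.9  -5.4] [-2.93  1.34  0.72] yaw 10.89 z [-0.0054 -0.0073 -1.    ] 0.6412823998023058 30.0670260284096
[16.78050108  4.35243041]
```

The moment jumped to 0.7 N m and the TCP moved back from the fence, so the block was already flat before. I'll undo the turn.

>>> jog_arm:
  series:
    - {"slide": [0,0,0],"turn": -0.09,"fingers": 4.5}
    - {"slide": [0,0.05,0],"turn": 0,"fingers": 4.5}
    - {"slide": [0,0,0],"turn": 0,"fingers": 4.5}
    - {"slide": [0,0,0],"turn": 0,"fingers": 4.5}

```text
time: 14.72
ee_pos: [563.4, 118.9, 27.6]
tcp_rot: [[-0.197, 0.98, -0.006], [0.98, 0.197, -0.007], [-0.006, -0.007, -1.0]]
force: [-8.0, -17.3, 7.2]
gripper_width: 0.638
grip_force: 30.0
```

```bash
python3 st.py
```

```text
14.7167 [563.42461185 118.89854296  27.63164754] F [-15.4 -11.3  -7. ] [-2.99  1.54 -0.01] yaw 11.34 z [-0.0061 -0.0069 -1.    ] 0.6380684007199993 29.988180866930634
[17.03408437  4.41880906]
```

```bash
python3 -c "
from rig import workorder;print(workorder.sign_off())"
```

```text
the job is handed in; nothing more can be done
None
```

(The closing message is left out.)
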